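Get the edge slicker out from behind the dye bottles

ROBOT

A 6-joint arm with a two-finger parallel gripper is mounted at the origin on the work surface. World frame = base frame: x ahead of the robot, y to its left, z up, the work surface at z = 0. Lengths are in m, angles in rad, forces in N, time in s.
With the tool pointing down it reaches from about 0.325 to 0.9 m from the base axis. Payload 6.1 kg.
Tool frame: the origin (TCP) lies between the finger pads; the fingertips stand 11 mm ahead of it and the grasp point (between the pads) lies 8 mm behind it; z points along the fingers, y is the line along which they close (so a half turn about z gives the same grasp; the last joint's range is limited). The gripper opens to 85 mm and grips with 20 to 120 N. Pads are 22 mm wide; open, the fingers measure 114 mm over their backs; the gripper's body (76 mm by 85 mm) begins 54 mm behind the grasp point. The pads swing forward as they close: fully open they stand 13 mm farther back than shut.
Start: joints at [-0.126, 0.22, 1.526, -0, 1.395, -0.126], TCP at [0.625, -0, 0.242] pointing down, gripper open.
Joint ranges: [-2.98, 2.98], [-0.91, 2.08], [0.09, 2.57], [-1.24, 4.39], [0.2, 2.65], [-2.68, 2.68]. Speed limits (rad/s): [2.57, 2.57, 3.01, 3.14, 3.14, 3.14].

INTERFACE

Orientations are given as a unit quaternion [w, x, y, z].
In Python, from plant import observe, get_image, finish_job, spot_in, trace, pinpoint gives the robot as it stands.
- The arm moves only by the tool play_rows, never from a script. Its argument "commands" is a list of rows, each an object with "delta_rot": the turn, a rotation vector about the world's x, y, z in units of 10 degrees (1.0 is 10 degrees), a list of three; "linear": the shift along the world's x, y, z in m, a list of three; "hand": the opening, from 0 (shut) to 1 (fully open). A call has exactly 8 rows; each row is the pose to reach, as a shift and turn from the pose commanded when the call began; what a row does not reach only later rows make up. A row lasts 1/8 s, in which the tool goes at most 62.5 mm and 10.7 degrees, less where a joint would pass 70% of its speed; a pose out of reach is approached as far as the arm can. A call with a gripper value outside its range is refused whole. The fingers move at their own pace and stop on an object; "grip_force" is the grip in N (left out, the last holds). Time passes only in rows, so rows that repeat a pose let the fingers close, or fill a call up. It gives the time, the measured TCP pose, the force, the opening and the grip force at its end, in the units of the state.
- observe(): the state, without advancing time (a new reading comes with each control period).
- get_image(name): name is "scene" or "side" or "wrist"; returns a dict with "frame" (480x640x3 uint8, red, green, blue), "depth" (480x640 float32, m along the optical axis (not along the pixel's ray), 0 where there is no reading), "mtx" (3x3 intrinsics, pixels), "distortion" ([k1, k2, p1, p2, k3] as OpenCV has them; the pictures are not rectified), "camera_from_world" (4x4, takes a point from world to camera coordinates). Camera axes: x right, y down, z forward; pixel columns grow to the right and rows downward; lengths in m; the calibration is good to about 2 mm. A picture is of the moment at which its call begins.
- finish_job(): hands the job in; it is judged then, once.
Trained networks look in the newest picture that a camera, given by its name, has taken for a name from the list of things; names that differ only in an ending like _2 or _b are one class to them, and where a whole thing is asked for, a point or a joint stands for the part that bears it (a point fixed in the world has none). Each returns a list of dicts, best first, with "conf" (0 to 1); they miss things now and then, are a little off and sometimes report something else, mostly with a low value. They report only what shows in the picture. A call takes as long as a camera call.
- spot_in(query, camera): "xyz" ([x, y, z] in m, in world coordinates, good to about 4 mm: the middle of the surface that is visible of it).
- trace(query, camera): "mask" (480x640 bool, what is visible of it).
- pinpoint(query, camera): "xyz" ([x, y, z] in m, in world coordinates, good to about 4 mm: a listed point, or the origin of a listed thing).
The state is a dict: "time_s": time; "joint_positions": joint angles; "joint_vel": joint speeds; "joint_efforts": joint torques, N m; "tcp_pos": TCP position; "tool_rot": TCP orientation; "ft_force": force on the tool from outside, world axes, zero at the start; "wrist_torque": the same for the moment, N m; "gripper_width": finger opening in m; "gripper_force": force on a finger pad.
Only numpy, scipy, OpenCV 4.12 (cv2) and the standard library are available. Lean on these libraries where they do the work, as an engineer would, in place of code of your own. Each camera call takes 0.05 s, during which the arm holds its last target. There are 200 camera calls.

TASK

Clear the three dye bottles out of the wooden caddy and stand them all on the green mat; only then fetch the dark wooden edge slicker from behind them and lower it upright into the open aluminium tool tin until it rests on whatever packing is inside, without dropping it. After that, stand each bottle back in the caddy in the very place where it stood at the start, gently and upright, leaving the snap jar and the wax tin undisturbed.

Things in the scene. Friction and masses are not known exactly. Their poses are not given: they have to be found in the camera images.
- bottle_red: Red dye bottle with round screw cap of the same colour and a white paper band; 140 tall: body 46 in diameter up to height 90, shoulder, cap 32 in diameter from height 108 to 140 (grip the cap). About 180 g. Starts upright in one of the three front places of the caddy. Origin: centre of the underside, z up.
- bottle_blue: Blue dye bottle with round screw cap of the same colour and a white paper band; 140 tall: body 46 in diameter up to height 90, shoulder, cap 32 in diameter from height 108 to 140 (grip the cap). About 180 g. Starts upright in one of the three front places of the caddy. Origin: centre of the underside, z up.
- bottle_yellow: Yellow dye bottle with round screw cap of the same colour and a white paper band; 140 tall: body 46 in diameter up to height 90, shoulder, cap 32 in diameter from height 108 to 140 (grip the cap). About 180 g. Starts upright in one of the three front places of the caddy. Origin: centre of the underside, z up.
- slicker: Dark wooden edge slicker: an upright round stick, 30 in diameter, 95 tall, with a groove (22 in diameter) 20 to 30 above its foot; about 60 g. Stands in the rear (far) row of the caddy with bottles close in front, too crowded to take before they are gone. Grip it in its top 35. Origin: centre of the underside, z up.
- tin: Open round aluminium tool tin, fixed, opaque, 92 outside diameter, 86 inside, rim 70 above the table. It is part filled with firm flat cork packing, whose top lies somewhere between 12 and 40 above the table (differs every time): feel for it. The slicker always stands out above the rim. Origin: centre of the underside, z up.
- caddy: Low wooden caddy, fixed: 150 (x) by 224 (y), floor 10 above the table, rim 20 above the table. Three bottle places at x = -25, y = -62, 0, 62 mm; slicker and snap jar stand in the rear row at about x = +25, y = +40 or -40. Origin: centre of the underside; +x points away from the robot, to the rear row.
- mat: Green square plastic mat, fixed, 150 by 150, 4 thick, on one side of the caddy (the tin is on the other): the side area for the bottles, room for four in a 2 x 2 pattern. Origin: centre of the underside, axes along its edges.
- snap_jar: Small glass jar with white lid, 43 in diameter, 42 tall, next to the slicker in the caddy's rear row; must stay. Origin: centre of the underside.
- wax: Round low aluminium wax tin with orange wax, 50 in diameter, 22 tall, on the table in front of the caddy (robot side); must stay. Origin: centre of the underside.

How it is judged:
On the way, in this order (a step that is already met when the one before it is completed fails the run):
1. all three bottles stand released on the green mat (x of bottle_red in the frame of mat between -0.07 and 0.07 m and y of bottle_red in the frame of mat between -0.07 and 0.07 m and height (world z) of each of bottle_red, bottle_blue, bottle_yellow below 0.01 m and angle between each of bottle_red, bottle_blue, bottle_yellow's own z axis and vertical below 0.15 rad and linear speed of each of bottle_red, bottle_blue, bottle_yellow below 0.02 m/s and contact force between each of bottle_red, bottle_blue, bottle_yellow and the fingers below 0.1 N and x of bottle_blue in the frame of mat between -0.07 and 0.07 m and y of bottle_blue in the frame of mat between -0.07 and 0.07 m and x of bottle_yellow in the frame of mat between -0.07 and 0.07 m and y of bottle_yellow in the frame of mat between -0.07 and 0.07 m), for 0.2 s.
2. the slicker stands released in the tin while the bottles are still on the mat (all of step 1 and horizontal distance between slicker and tin below 0.032 m and z of slicker in the frame of tin below 0.05 m and angle between slicker's own z axis and vertical below 0.2 rad and linear speed of slicker below 0.02 m/s and contact force between slicker and the fingers below 0.1 N), for 0.2 s.
At the end, for the whole second after the job is handed in: Each bottle stands upright (within 0.15 rad), released and at rest within 15 mm of where it started; the slicker stands in the tin, upright within 0.2 rad, its foot below 50 mm above the table, released and at rest (distance of each of bottle_red, bottle_blue, bottle_yellow from where it was at the start of the episode below 0.015 m and angle between each of bottle_red, bottle_blue, bottle_yellow's own z axis and vertical below 0.15 rad and linear speed of each of bottle_red, bottle_blue, bottle_yellow, slicker below 0.02 m/s and contact force between each of bottle_red, bottle_blue, bottle_yellow, slicker and the fingers below 0.1 N and horizontal distance between slicker and tin below 0.032 m and z of slicker in the frame of tin below 0.05 m and angle between slicker's own z axis and vertical below 0.2 rad); the robot touches nothing.
It fails at once if the slicker is dropped or thrown (moves faster than 0.45 m/s with no finger on it) (contact force between slicker and the fingers below 0.05 N and linear speed of slicker above 0.45 m/s).
It fails at once if a bottle is dropped (moves faster than 0.45 m/s with no finger on it) ((contact force between bottle_red and the fingers below 0.05 N and linear speed of bottle_red above 0.45 m/s) or (contact force between bottle_blue and the fingers below 0.05 N and linear speed of bottle_blue above 0.45 m/s) or (contact force between bottle_yellow and the fingers below 0.05 N and linear speed of bottle_yellow above 0.45 m/s)).
It fails at once if a bottle is tipped over (angle between any of bottle_red, bottle_blue, bottle_yellow's own z axis and vertical above 0.7 rad).
It fails at once if the snap jar or the wax tin is disturbed (moved 15 mm or tipped) (distance of any of snap_jar, wax from where it was at the start of the episode above 0.015 m or angle between any of snap_jar, wax's own z axis and vertical above 0.4 rad).
It also fails if it takes over 144 s, if anything falls off the work surface, if the arm or the gripper's body presses on something with over 40 N, if the wrist force passes 120 N, or if a joint passes its speed limit or range.

## Working session

There is one attempt and no reset: what is moved stays moved. The work goes in short steps, Python scripts to look and compute and a tool call to move; the robot and the scene stay as the last step left them, time stands still between calls to the robot, and variables do not carry over. Pictures are saved under pics/ and viewed, at most 14 in all, crops included, and the job is handed in when it is done.

Besides the shell and the picture viewer there is one more tool, called after "Call:" as name(argument=value, ...) on one line, values as JSON. play_rows: Moves the arm, as the interface text tells. Its arguments: {"type":"object","properties":{"commands":{"type":"array"},"grip_force":{"type":"number"}},"required":["commands"]}

```bash
ls; mkdir -p pics; python3 - <<'E'
from plant import *
import cv2,numpy as np
o=observe();print(o['time_s'],o['tcp_pos'],o['tool_rot'],o['gripper_width'])
for c in ['scene','side']:
    g=get_image(c);cv2.imwrite(f'pics/{c}0.png',g['frame'][...,::-1])
    np.savez(f'{c}0.npz',**g)
    for n in ['bottle_red','bottle_blue','bottle_yellow','slicker','tin','caddy','mat','snap_jar','wax']:
        r=pinpoint(n,c);print(c,n,[(np.round(d['xyz'],4).tolist(),round(d['conf'],2)) for d in r[:2]])
E
```

```text
pics
0.0 [6.24414076e-01 6.81551406e-05 2.41172415e-01] [-7.85467605e-04  7.07111363e-01  7.07101508e-01 -6.00025776e-04] 0.08527668978365152
scene bottle_red [([0.5521, -0.0839, 0.0122], 0.64)]
scene bottle_blue [([0.5377, -0.0259, 0.0144], 0.87)]
scene bottle_yellow [([0.5283, 0.0381, 0.0075], 0.75), ([0.5977, -0.0534, 0.0107], 0.26)]
scene slicker [([0.5966, -0.056, 0.0098], 0.6)]
scene tin [([0.4647, 0.3061, -0.0009], 0.79)]
scene caddy [([0.5666, -0.0206, 0.0016], 0.91)]
scene mat [([0.5477, -0.3042, 0.003], 0.73), ([0.5654, -0.0243, -0.0004], 0.59)]
scene snap_jar [([0.5796, 0.0221, 0.0094], 0.89), ([0.5476, -0.3082, 0.0021], 0.36)]
scene wax [([0.361, -0.1416, -0.0001], 0.74)]
side bottle_red [([0.5481, -0.0838, 0.0089], 0.56), ([0.3659, -0.1407, -0.0025], 0.33)]
side bottle_blue [([0.5407, -0.0264, 0.0106], 0.87)]
side bottle_yellow [([0.529, 0.0388, 0.0051], 0.58)]
side slicker [([0.5905, -0.0527, 0.0093], 0.67)]
side tin [([0.467, 0.3095, -0.0011], 0.58)]
side caddy [([0.5616, -0.0165, 0.0032], 0.8), ([0.5389, -0.0241, 0.0111], 0.52)]
side mat [([0.5467, -0.3057, -0.0011], 0.57)]
side snap_jar [([0.5767, 0.0228, 0.0061], 0.76)]
side wax [([0.3641, -0.1374, 0.0015], 0.66)]
```

```bash
cat > h.py <<'E'
import numpy as np,cv2
def cloud(g):
    d=g['depth'];v,u=np.nonzero(d>0)
    p=cv2.undistortPoints(np.stack([u,v],1).astype(np.float64)[:,None],np.array(g['mtx']),np.array(g['distortion']))[:,0]
    z=d[v,u];c=np.c_[p*z[:,None],z]
    T=np.linalg.inv(g['camera_from_world'])
    P=np.full(d.shape+(3,),np.nan);P[v,u]=c@T[:3,:3].T+T[:3,3]
    return P
def circ(p):
    # min enclosing circle of the xy points (outliers trimmed)
    q=p[:,:2];m=np.median(q,0);q=q[np.linalg.norm(q-m,axis=1)<.03]
    (x,y),r=cv2.minEnclosingCircle((q*1000).astype(np.float32));return round(x,1),round(y,1),round(r,1),np.round(q.mean(0)*1000,1)
E
python3 - <<'E'
from h import *
for c in ['scene','side']:
    g=np.load(c+'0.npz');P=cloud(g)
    print(c,np.round(np.linalg.inv(g['camera_from_world'])[:3,3],2))
    for n,xy,z,r in [('red',(.55,-.084),.15,.02),('blue',(.54,-.026),.15,.02),('yel',(.529,.038),.15,.02),('slick',(.594,-.054),.105,.02),('jar',(.578,.022),.052,.026),('wax',(.362,-.14),.022,.03),('tinrim',(.466,.308),.07,.055)]:
        m=(abs(P[...,2]-z)<.005)&(np.hypot(P[...,0]-xy[0],P[...,1]-xy[1])<r+.008)
        if m.sum()>5: print(n,m.sum(),circ(P[m]), np.round(np.median(P[m][:,2]),4))
        if n=='tinrim' and m.sum()>5:
            print(cv2.fitEllipse((P[m][:,:2]*1000).astype(np.float32)))
    m=(abs(P[...,2]-.004)<.004)&(np.hypot(P[...,0]-.547,P[...,1]+.305)<.13)
    f=g['frame'].astype(int);m&=(f[...,1]>f[...,0]+25)&(f[...,1]>f[...,2]+15)
    print('mat',m.sum(),cv2.minAreaRect((P[m][:,:2]*1000).astype(np.float32)))
E
```

```text
scene [ 1.13 -0.08  0.77]
red 227 (551.5, -83.8, 17.0, array([553.1, -84.4])) 0.1496
blue 220 (539.2, -22.7, 16.5, array([541.2, -22.9])) 0.1494
yel 38 (531.8, 48.6, 11.4, array([532.6,  49. ])) 0.149
slick 209 (596.0, -53.6, 16.0, array([597.2, -54.8])) 0.1045
jar 413 (576.8, 24.4, 26.2, array([581.8,  22.1])) 0.0515
wax 330 (363.7, -140.3, 26.9, array([ 365.9, -140.2])) 0.0222
tinrim 262 (0.0, 0.0, 0.0, array([nan, nan])) 0.068
((472.07135009765625, 306.4426574707031), (87.46295928955078, 90.22021484375), 172.4104766845703)
mat 5070 ((550.4086303710938, -305.7073974609375), (150.5811004638672, 153.1230926513672), 87.2055892944336)
side [ 0.8  -0.71  0.71]
red 214 (551.1, -86.0, 16.1, array([551.6, -86.8])) 0.1493
blue 191 (538.7, -23.2, 16.7, array([539.3, -25.2])) 0.1494
yel 168 (527.4, 38.2, 18.0, array([529.3,  35.3])) 0.1496
slick 184 (595.1, -54.1, 16.9, array([595.5, -56.1])) 0.1045
jar 209 (575.7, 24.1, 26.0, array([581.1,  25.8])) 0.0517
wax 426 (360.5, -140.9, 26.8, array([ 363.6, -143. ])) 0.022
tinrim 152 (0.0, 0.0, 0.0, array([nan, nan])) 0.0681
((470.2094421386719, 304.80230712890625), (86.94703674316406, 90.3421859741211), 19.647335052490234)
mat 7714 ((548.6372680664062, -306.2733459472656), (151.35707092285156, 151.44607543945312), 87.0374984741211)h.py:12: RuntimeWarning: Mean of empty slice.
  (x,y),r=cv2.minEnclosingCircle((q*1000).astype(np.float32));return round(x,1),round(y,1),round(r,1),np.round(q.mean(0)*1000,1)
  ret = um.true_divide(
```

View pics/scene0.png

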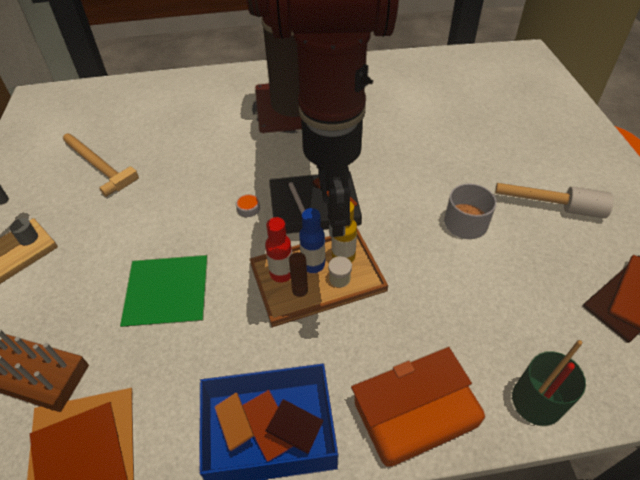

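View pics/side0.png

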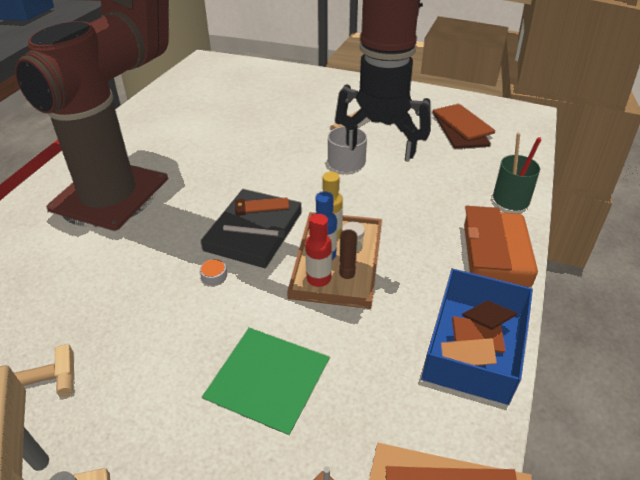

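Call:
play_rows(commands=[{"linear": [-0.02, -0.022, -0.01], "delta_rot": [0, 0, 0], "hand": 1}, {"linear": [-0.045, -0.05, -0.03], "delta_rot": [0, 0, 0], "hand": 1}, {"linear": [-0.065, -0.075, -0.05], "delta_rot": [0, 0, 0], "hand": 1}, {"linear": [-0.0735, -0.085, -0.065], "delta_rot": [0, 0, 0], "hand": 1}, {"linear": [-0.0735, -0.085, -0.075], "delta_rot": [0, 0, 0], "hand": 1}, {"linear": [-0.0735, -0.085, -0.09], "delta_rot": [0, 0, 0], "hand": 1}, {"linear": [-0.0735, -0.085, -0.105], "delta_rot": [0, 0, 0], "hand": 1}, {"linear": [-0.0735, -0.085, -0.114], "delta_rot": [0, 0, 0], "hand": 1}], grip_force=35)

```text
time_s: 2.0
tcp_pos: [0.5513, -0.0843, 0.1269]
tool_rot: [-0.001, 0.707, 0.707, -0.0]
ft_force: [-0.0, -0.2, 0.8]
gripper_width: 0.0853
gripper_force: 0.0
```

Call:
play_rows(commands=[{"linear": [0, 0, 0], "delta_rot": [0, 0, 0], "hand": 0.3}, {"linear": [0, 0, 0], "delta_rot": [0, 0, 0], "hand": 0.2}, {"linear": [0, 0, 0], "delta_rot": [0, 0, 0], "hand": 0}, {"linear": [0, 0, 0], "delta_rot": [0, 0, 0], "hand": 0}, {"linear": [0, 0, 0], "delta_rot": [0, 0, 0], "hand": 0}, {"linear": [0, 0, 0], "delta_rot": [0, 0, 0], "hand": 0}, {"linear": [0, 0, 0], "delta_rot": [0, 0, 0], "hand": 0}, {"linear": [0, 0, 0], "delta_rot": [0, 0, 0], "hand": 0}])

```text
time_s: 3.0
tcp_pos: [0.5518, -0.0852, 0.1291]
tool_rot: [0.0, 0.707, 0.707, 0.0]
ft_force: [-1.8, 0.1, 5.4]
gripper_width: 0.0313
gripper_force: 34.7
```

Call:
play_rows(commands=[{"linear": [0, 0, 0.015], "delta_rot": [0, 0, 0], "hand": 0}, {"linear": [0, 0, 0.035], "delta_rot": [0, 0, 0], "hand": 0}, {"linear": [0, -0.01, 0.055], "delta_rot": [0, 0, 0], "hand": 0}, {"linear": [-0.005, -0.04, 0.06], "delta_rot": [0, 0, 0], "hand": 0}, {"linear": [-0.01, -0.08, 0.06], "delta_rot": [0, 0, 0], "hand": 0}, {"linear": [-0.018, -0.125, 0.06], "delta_rot": [0, 0, 0], "hand": 0}, {"linear": [-0.025, -0.17, 0.06], "delta_rot": [0, 0, 0], "hand": 0}, {"linear": [-0.03, -0.21, 0.06], "delta_rot": [0, 0, 0], "hand": 0}])

```text
time_s: 4.0
tcp_pos: [0.5211, -0.2966, 0.1888]
tool_rot: [0.0, 0.707, 0.707, 0.0]
ft_force: [-0.4, 0.5, -1.9]
gripper_width: 0.0313
gripper_force: 35.2
```

Call:
play_rows(commands=[{"linear": [-0.005, -0.035, 0], "delta_rot": [0, 0, 0], "hand": 0}, {"linear": [-0.006, -0.051, 0], "delta_rot": [0, 0, 0], "hand": 0}, {"linear": [-0.006, -0.051, -0.015], "delta_rot": [0, 0, 0], "hand": 0}, {"linear": [-0.006, -0.051, -0.03], "delta_rot": [0, 0, 0], "hand": 0}, {"linear": [-0.006, -0.051, -0.042], "delta_rot": [0, 0, 0], "hand": 0}, {"linear": [-0.006, -0.051, -0.05], "delta_rot": [0, 0, 0], "hand": 0}, {"linear": [-0.006, -0.051, -0.055], "delta_rot": [0, 0, 0], "hand": 0}, {"linear": [-0.006, -0.051, -0.057], "delta_rot": [0, 0, 0], "hand": 0}])

```text
time_s: 5.0
tcp_pos: [0.5156, -0.3459, 0.1312]
tool_rot: [0.0, 0.707, 0.707, 0.0]
ft_force: [-0.6, -0.4, -1.0]
gripper_width: 0.0311
gripper_force: 35.2
```

Call:
play_rows(commands=[{"linear": [0, 0, -0.003], "delta_rot": [0, 0, 0], "hand": 0}, {"linear": [0, 0, -0.005], "delta_rot": [0, 0, 0], "hand": 0}, {"linear": [0, 0, -0.006], "delta_rot": [0, 0, 0], "hand": 0}, {"linear": [0, 0, -0.007], "delta_rot": [0, 0, 0], "hand": 0}, {"linear": [0, 0, -0.0075], "delta_rot": [0, 0, 0], "hand": 0}, {"linear": [0, 0, -0.008], "delta_rot": [0, 0, 0], "hand": 0}, {"linear": [0, 0, -0.0085], "delta_rot": [0, 0, 0], "hand": 0}, {"linear": [0, 0, -0.0085], "delta_rot": [0, 0, 0], "hand": 0}])

```text
time_s: 6.0
tcp_pos: [0.5155, -0.3461, 0.1231]
tool_rot: [0.0, 0.707, 0.707, -0.0]
ft_force: [-0.4, 0.4, 1.4]
gripper_width: 0.0313
gripper_force: 35.4
```

Call:
play_rows(commands=[{"linear": [0, 0, 0], "delta_rot": [0, 0, 0], "hand": 0.6}, {"linear": [0, 0, 0], "delta_rot": [0, 0, 0], "hand": 1}, {"linear": [0, 0, 0], "delta_rot": [0, 0, 0], "hand": 1}, {"linear": [0, 0, 0], "delta_rot": [0, 0, 0], "hand": 1}, {"linear": [0, 0, 0.01], "delta_rot": [0, 0, 0], "hand": 1}, {"linear": [0, 0, 0.03], "delta_rot": [0, 0, 0], "hand": 1}, {"linear": [0, 0, 0.06], "delta_rot": [0, 0, 0], "hand": 1}, {"linear": [0, 0, 0.08], "delta_rot": [0, 0, 0], "hand": 1}])

```text
time_s: 7.0
tcp_pos: [0.5163, -0.3467, 0.2062]
tool_rot: [0.002, 0.707, 0.707, 0.0]
ft_force: [0.4, 0.7, 0.1]
gripper_width: 0.0852
gripper_force: 0.0
```

Call:
play_rows(commands=[{"linear": [0.003, 0.045, 0], "delta_rot": [0, 0, 0], "hand": 1}, {"linear": [0.006, 0.095, 0], "delta_rot": [0, 0, 0], "hand": 1}, {"linear": [0.01, 0.145, 0], "delta_rot": [0, 0, 0], "hand": 1}, {"linear": [0.014, 0.195, 0], "delta_rot": [0, 0, 0], "hand": 1}, {"linear": [0.018, 0.245, 0], "delta_rot": [0, 0, 0], "hand": 1}, {"linear": [0.022, 0.29, 0], "delta_rot": [0, 0, 0], "hand": 1}, {"linear": [0.024, 0.3225, 0], "delta_rot": [0, 0, 0], "hand": 1}, {"linear": [0.024, 0.3225, -0.015], "delta_rot": [0, 0, 0], "hand": 1}])

```text
time_s: 8.0
tcp_pos: [0.5409, -0.0217, 0.1899]
tool_rot: [0.002, 0.706, 0.708, 0.001]
ft_force: [0.6, -0.4, 0.6]
gripper_width: 0.0854
gripper_force: 0.0
```

```bash
python3 - <<'E'
from plant import *
from h import *
g=get_image('side');cv2.imwrite('pics/s1.png',g['frame'][...,::-1])
print(observe()['tcp_pos'])
P=cloud(g)
for n,xy,z in [('red',(.515,-.346),.144),('blue',(.539,-.023),.15),('yel',(.527,.038),.15)]:
    m=(abs(P[...,2]-z)<.005)&(np.hypot(P[...,0]-xy[0],P[...,1]-xy[1])<.028)
    if m.sum()>5: print(n,m.sum(),circ(P[m]),np.median(P[m][:,2]))
E
```

```text
[ 0.53893137 -0.02269502  0.18633792]
red 367 (513.1, -346.3, 17.4, array([ 515.1, -347.2])) 0.14381237835319638
blue 186 (537.9, -23.3, 17.4, array([539.2, -25. ])) 0.14952680950082364
yel 163 (529.0, 36.8, 17.5, array([529.2,  35.6])) 0.14980810647678577
```

View pics/s1.png

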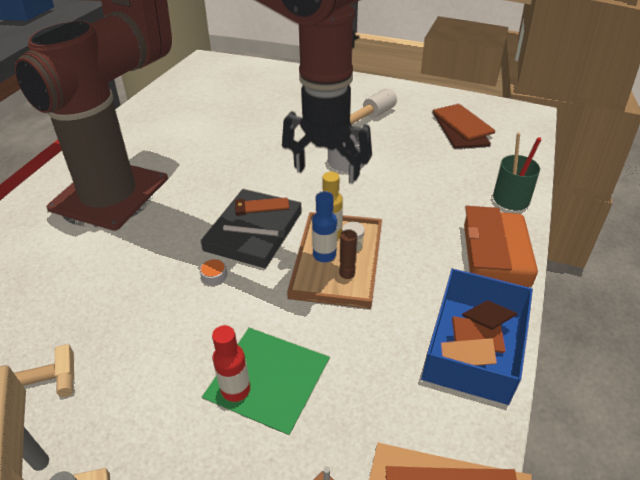

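Call:
play_rows(commands=[{"linear": [0, -0.0005, -0.02], "delta_rot": [0, 0, 0], "hand": 1}, {"linear": [0, -0.0005, -0.04], "delta_rot": [0, 0, 0], "hand": 1}, {"linear": [0, -0.0005, -0.05], "delta_rot": [0, 0, 0], "hand": 1}, {"linear": [0, -0.0005, -0.0555], "delta_rot": [0, 0, 0], "hand": 1}, {"linear": [0, -0.0005, -0.0555], "delta_rot": [0, 0, 0], "hand": 0.5}, {"linear": [0, -0.0005, -0.0555], "delta_rot": [0, 0, 0], "hand": 0.3}, {"linear": [0, -0.0005, -0.0555], "delta_rot": [0, 0, 0], "hand": 0.1}, {"linear": [0, -0.0005, -0.0555], "delta_rot": [0, 0, 0], "hand": 0}])

```text
time_s: 9.05
tcp_pos: [0.5398, -0.024, 0.1331]
tool_rot: [0.0, 0.707, 0.707, 0.0]
ft_force: [-1.6, -0.8, 3.9]
gripper_width: 0.0312
gripper_force: 34.6
```

Call:
play_rows(commands=[{"linear": [0, 0, 0], "delta_rot": [0, 0, 0], "hand": 0}, {"linear": [0, 0, 0], "delta_rot": [0, 0, 0], "hand": 0}, {"linear": [0, 0, 0], "delta_rot": [0, 0, 0], "hand": 0}, {"linear": [0, 0, 0], "delta_rot": [0, 0, 0], "hand": 0}, {"linear": [0, 0, 0], "delta_rot": [0, 0, 0], "hand": 0}, {"linear": [0, 0, 0], "delta_rot": [0, 0, 0], "hand": 0}, {"linear": [0, 0, 0], "delta_rot": [0, 0, 0], "hand": 0}, {"linear": [0, 0, 0], "delta_rot": [0, 0, 0], "hand": 0}])

```text
time_s: 10.05
tcp_pos: [0.5398, -0.0241, 0.1331]
tool_rot: [0.0, 0.707, 0.707, 0.0]
ft_force: [-1.7, 0.7, 6.3]
gripper_width: 0.0309
gripper_force: 34.6
```

Call:
play_rows(commands=[{"linear": [0, 0, 0.015], "delta_rot": [0, 0, 0], "hand": 0}, {"linear": [0, 0, 0.035], "delta_rot": [0, 0, 0], "hand": 0}, {"linear": [0, -0.01, 0.055], "delta_rot": [0, 0, 0], "hand": 0}, {"linear": [-0.005, -0.04, 0.06], "delta_rot": [0, 0, 0], "hand": 0}, {"linear": [-0.01, -0.08, 0.06], "delta_rot": [0, 0, 0], "hand": 0}, {"linear": [-0.016, -0.125, 0.06], "delta_rot": [0, 0, 0], "hand": 0}, {"linear": [-0.022, -0.17, 0.06], "delta_rot": [0, 0, 0], "hand": 0}, {"linear": [-0.024, -0.21, 0.06], "delta_rot": [0, 0, 0], "hand": 0}])

```text
time_s: 11.05
tcp_pos: [0.5152, -0.2355, 0.1929]
tool_rot: [0.0, 0.707, 0.707, 0.0]
ft_force: [0.0, 0.3, -2.1]
gripper_width: 0.0309
gripper_force: 35.1
```

Call:
play_rows(commands=[{"linear": [0, -0.025, 0], "delta_rot": [0, 0, 0], "hand": 0}, {"linear": [0, -0.032, -0.005], "delta_rot": [0, 0, 0], "hand": 0}, {"linear": [0, -0.032, -0.02], "delta_rot": [0, 0, 0], "hand": 0}, {"linear": [0, -0.032, -0.035], "delta_rot": [0, 0, 0], "hand": 0}, {"linear": [0, -0.032, -0.047], "delta_rot": [0, 0, 0], "hand": 0}, {"linear": [0, -0.032, -0.054], "delta_rot": [0, 0, 0], "hand": 0}, {"linear": [0, -0.032, -0.058], "delta_rot": [0, 0, 0], "hand": 0}, {"linear": [0, -0.032, -0.06], "delta_rot": [0, 0, 0], "hand": 0}])

```text
time_s: 12.05
tcp_pos: [0.5157, -0.266, 0.1324]
tool_rot: [0.0, 0.707, 0.707, 0.0]
ft_force: [-0.5, -0.6, -1.4]
gripper_width: 0.0309
gripper_force: 35.1
```

Call:
play_rows(commands=[{"linear": [0, 0, -0.0015], "delta_rot": [0, 0, 0], "hand": 0}, {"linear": [0, 0, -0.003], "delta_rot": [0, 0, 0], "hand": 0}, {"linear": [0, 0, -0.0045], "delta_rot": [0, 0, 0], "hand": 0}, {"linear": [0, 0, -0.0055], "delta_rot": [0, 0, 0], "hand": 0}, {"linear": [0, 0, -0.0055], "delta_rot": [0, 0, 0], "hand": 0}, {"linear": [0, 0, -0.0055], "delta_rot": [0, 0, 0], "hand": 0}, {"linear": [0, 0, -0.0055], "delta_rot": [0, 0, 0], "hand": 0}, {"linear": [0, 0, -0.0055], "delta_rot": [0, 0, 0], "hand": 0}])

```text
time_s: 13.05
tcp_pos: [0.5156, -0.2661, 0.1271]
tool_rot: [0.0, 0.707, 0.707, 0.0]
ft_force: [-2.2, 0.6, 3.8]
gripper_width: 0.0312
gripper_force: 35.6
```

Call:
play_rows(commands=[{"linear": [0, 0, 0], "delta_rot": [0, 0, 0], "hand": 0.6}, {"linear": [0, 0, 0], "delta_rot": [0, 0, 0], "hand": 1}, {"linear": [0, 0, 0], "delta_rot": [0, 0, 0], "hand": 1}, {"linear": [0, 0, 0], "delta_rot": [0, 0, 0], "hand": 1}, {"linear": [0, 0, 0.01], "delta_rot": [0, 0, 0], "hand": 1}, {"linear": [0, 0, 0.03], "delta_rot": [0, 0, 0], "hand": 1}, {"linear": [0, 0, 0.06], "delta_rot": [0, 0, 0], "hand": 1}, {"linear": [0, 0, 0.08], "delta_rot": [0, 0, 0], "hand": 1}])

```text
time_s: 14.05
tcp_pos: [0.5164, -0.2666, 0.2101]
tool_rot: [0.002, 0.707, 0.707, 0.0]
ft_force: [0.3, 0.3, 0.1]
gripper_width: 0.0856
gripper_force: 0.0
```

Call:
play_rows(commands=[{"linear": [0.002, 0.045, 0], "delta_rot": [0, 0, 0], "hand": 1}, {"linear": [0.004, 0.09, 0], "delta_rot": [0, 0, 0], "hand": 1}, {"linear": [0.006, 0.14, 0], "delta_rot": [0, 0, 0], "hand": 1}, {"linear": [0.008, 0.19, 0], "delta_rot": [0, 0, 0], "hand": 1}, {"linear": [0.01, 0.24, 0], "delta_rot": [0, 0, 0], "hand": 1}, {"linear": [0.0125, 0.28, 0], "delta_rot": [0, 0, 0], "hand": 1}, {"linear": [0.0125, 0.304, 0], "delta_rot": [0, 0, 0], "hand": 1}, {"linear": [0.0125, 0.304, 0], "delta_rot": [0, 0, 0], "hand": 1}])

```text
time_s: 15.05
tcp_pos: [0.5281, 0.0395, 0.2078]
tool_rot: [0.0, 0.706, 0.708, 0.0]
ft_force: [0.4, -0.7, 0.7]
gripper_width: 0.0853
gripper_force: 0.0
```

Call:
play_rows(commands=[{"linear": [0, 0, -0.025], "delta_rot": [0, 0, 0], "hand": 1}, {"linear": [0, 0, -0.05], "delta_rot": [0, 0, 0], "hand": 1}, {"linear": [0, 0, -0.067], "delta_rot": [0, 0, 0], "hand": 1}, {"linear": [0, 0, -0.0745], "delta_rot": [0, 0, 0], "hand": 1}, {"linear": [0, 0, -0.0745], "delta_rot": [0, 0, 0], "hand": 1}, {"linear": [0, 0, -0.0745], "delta_rot": [0, 0, 0], "hand": 0.8}, {"linear": [0, 0, -0.0745], "delta_rot": [0, 0, 0], "hand": 0.7}, {"linear": [0, 0, -0.0745], "delta_rot": [0, 0, 0], "hand": 0.6}])

```text
time_s: 16.05
tcp_pos: [0.5283, 0.038, 0.1328]
tool_rot: [0.0, 0.707, 0.707, 0.0]
ft_force: [-0.7, 0.1, -0.1]
gripper_width: 0.0514
gripper_force: 0.0
```

Call:
play_rows(commands=[{"linear": [0, 0, 0], "delta_rot": [0, 0, 0], "hand": 0.3}, {"linear": [0, 0, 0], "delta_rot": [0, 0, 0], "hand": 0}, {"linear": [0, 0, 0], "delta_rot": [0, 0, 0], "hand": 0}, {"linear": [0, 0, 0], "delta_rot": [0, 0, 0], "hand": 0}, {"linear": [0, 0, 0], "delta_rot": [0, 0, 0], "hand": 0}, {"linear": [0, 0, 0.015], "delta_rot": [0, 0, 0], "hand": 0}, {"linear": [0, 0, 0.035], "delta_rot": [0, 0, 0], "hand": 0}, {"linear": [0, 0, 0.06], "delta_rot": [0, 0, 0], "hand": 0}])

```text
time_s: 17.05
tcp_pos: [0.5273, 0.038, 0.1925]
tool_rot: [-0.001, 0.707, 0.707, -0.001]
ft_force: [0.4, -1.0, -2.3]
gripper_width: 0.031
gripper_force: 35.2
```

Call:
play_rows(commands=[{"linear": [0, -0.03, 0], "delta_rot": [0, 0, 0], "hand": 0}, {"linear": [0, -0.07, 0], "delta_rot": [0, 0, 0], "hand": 0}, {"linear": [0, -0.115, 0], "delta_rot": [0, 0, 0], "hand": 0}, {"linear": [0, -0.16, 0], "delta_rot": [0, 0, 0], "hand": 0}, {"linear": [0.015, -0.2, 0], "delta_rot": [0, 0, 0], "hand": 0}, {"linear": [0.03, -0.245, 0], "delta_rot": [0, 0, 0], "hand": 0}, {"linear": [0.045, -0.285, 0], "delta_rot": [0, 0, 0], "hand": 0}, {"linear": [0.055, -0.32, 0], "delta_rot": [0, 0, 0], "hand": 0}])

```text
time_s: 18.05
tcp_pos: [0.5832, -0.2836, 0.1923]
tool_rot: [-0.0, 0.707, 0.707, 0.0]
ft_force: [0.7, 0.2, -2.1]
gripper_width: 0.0309
gripper_force: 35.4
```

Call:
play_rows(commands=[{"linear": [0.002, -0.02, 0], "delta_rot": [0, 0, 0], "hand": 0}, {"linear": [0.002, -0.024, -0.005], "delta_rot": [0, 0, 0], "hand": 0}, {"linear": [0.002, -0.024, -0.02], "delta_rot": [0, 0, 0], "hand": 0}, {"linear": [0.002, -0.024, -0.035], "delta_rot": [0, 0, 0], "hand": 0}, {"linear": [0.002, -0.024, -0.047], "delta_rot": [0, 0, 0], "hand": 0}, {"linear": [0.002, -0.024, -0.054], "delta_rot": [0, 0, 0], "hand": 0}, {"linear": [0.002, -0.024, -0.058], "delta_rot": [0, 0, 0], "hand": 0}, {"linear": [0.002, -0.024, -0.06], "delta_rot": [0, 0, 0], "hand": 0}])

```text
time_s: 19.05
tcp_pos: [0.5852, -0.3061, 0.1324]
tool_rot: [0.0, 0.707, 0.707, 0.0]
ft_force: [-0.2, -0.4, -1.6]
gripper_width: 0.0309
gripper_force: 35.4
```

Call:
play_rows(commands=[{"linear": [0, 0, -0.0015], "delta_rot": [0, 0, 0], "hand": 0}, {"linear": [0, 0, -0.003], "delta_rot": [0, 0, 0], "hand": 0}, {"linear": [0, 0, -0.0045], "delta_rot": [0, 0, 0], "hand": 0}, {"linear": [0, 0, -0.0055], "delta_rot": [0, 0, 0], "hand": 0}, {"linear": [0, 0, -0.0055], "delta_rot": [0, 0, 0], "hand": 0}, {"linear": [0, 0, -0.0055], "delta_rot": [0, 0, 0], "hand": 0}, {"linear": [0, 0, -0.0055], "delta_rot": [0, 0, 0], "hand": 0}, {"linear": [0, 0, -0.0055], "delta_rot": [0, 0, 0], "hand": 0}])

```text
time_s: 20.05
tcp_pos: [0.585, -0.306, 0.1268]
tool_rot: [-0.0, 0.707, 0.707, -0.0]
ft_force: [-0.5, -0.3, -2.7]
gripper_width: 0.0309
gripper_force: 35.6
```

Call:
play_rows(commands=[{"linear": [0, 0, -0.0005], "delta_rot": [0, 0, 0], "hand": 0}, {"linear": [0, 0, -0.001], "delta_rot": [0, 0, 0], "hand": 0}, {"linear": [0, 0, -0.001], "delta_rot": [0, 0, 0], "hand": 0}, {"linear": [0, 0, -0.001], "delta_rot": [0, 0, 0], "hand": 0}, {"linear": [0, 0, -0.001], "delta_rot": [0, 0, 0], "hand": 0}, {"linear": [0, 0, -0.001], "delta_rot": [0, 0, 0], "hand": 0}, {"linear": [0, 0, -0.001], "delta_rot": [0, 0, 0], "hand": 0}, {"linear": [0, 0, -0.001], "delta_rot": [0, 0, 0], "hand": 0}])

```text
time_s: 21.05
tcp_pos: [0.5852, -0.3063, 0.1267]
tool_rot: [0.0, 0.707, 0.707, -0.0]
ft_force: [-1.6, 0.4, 5.0]
gripper_width: 0.0309
gripper_force: 36.2
```

Call:
play_rows(commands=[{"linear": [0, 0, 0], "delta_rot": [0, 0, 0], "hand": 0.6}, {"linear": [0, 0, 0], "delta_rot": [0, 0, 0], "hand": 1}, {"linear": [0, 0, 0], "delta_rot": [0, 0, 0], "hand": 1}, {"linear": [0, 0, 0], "delta_rot": [0, 0, 0], "hand": 1}, {"linear": [0, 0, 0.01], "delta_rot": [0, 0, 0], "hand": 1}, {"linear": [0, 0, 0.03], "delta_rot": [0, 0, 0], "hand": 1}, {"linear": [0, 0, 0.06], "delta_rot": [0, 0, 0], "hand": 1}, {"linear": [0, 0, 0.08], "delta_rot": [0, 0, 0], "hand": 1}])

```text
time_s: 22.05
tcp_pos: [0.5859, -0.3066, 0.2094]
tool_rot: [0.002, 0.707, 0.707, 0.0]
ft_force: [1.2, 0.0, -0.7]
gripper_width: 0.0851
gripper_force: 0.0
```

Call:
play_rows(commands=[{"linear": [0.002, 0.04, 0], "delta_rot": [0, 0, 0], "hand": 1}, {"linear": [0.004, 0.085, 0], "delta_rot": [0, 0, 0], "hand": 1}, {"linear": [0.006, 0.13, 0], "delta_rot": [0, 0, 0], "hand": 1}, {"linear": [0.008, 0.175, 0], "delta_rot": [0, 0, 0], "hand": 1}, {"linear": [0.009, 0.22, -0.01], "delta_rot": [0, 0, 0], "hand": 1}, {"linear": [0.01, 0.252, -0.02], "delta_rot": [0, 0, 0], "hand": 1}, {"linear": [0.0105, 0.252, -0.03], "delta_rot": [0, 0, 0], "hand": 1}, {"linear": [0.0105, 0.252, -0.04], "delta_rot": [0, 0, 0], "hand": 1}])

```text
time_s: 23.05
tcp_pos: [0.5959, -0.0545, 0.1661]
tool_rot: [0.001, 0.707, 0.707, 0.0]
ft_force: [0.5, 0.9, -0.6]
gripper_width: 0.0853
gripper_force: 0.0
```

```bash
python3 - <<'E'
from plant import *
from h import *
for c in ['scene','side']:
    g=get_image(c);cv2.imwrite(f'pics/{c}2.png',g['frame'][...,::-1])
    P=cloud(g)
    for n,xy,z in [('red',(.515,-.346),.144),('blue',(.515,-.266),.144),('yel',(.585,-.306),.144),('sl',(.5955,-.054),.105)]:
        m=(abs(P[...,2]-z)<.005)&(np.hypot(P[...,0]-xy[0],P[...,1]-xy[1])<.028)
        if m.sum()>5: print(n,m.sum(),circ(P[m]),np.median(P[m][:,2]))
    m=(abs(P[...,2]-.07)<.003)&(abs(np.hypot(P[...,0]-.47,P[...,1]-.306)-.0445)<.012)
    from scipy.optimize import least_squares
    q=P[m][:,:2];s=least_squares(lambda a:np.hypot(*(q-a).T)-.0445,[.47,.306],loss='soft_l1',f_scale=.001);print('tin',s.x,m.sum())
    for dz in [1]:
        k=(np.hypot(P[...,0]-s.x[0],P[...,1]-s.x[1])<.03);print('inside',k.sum(),np.percentile(P[k][:,2],[5,25,50,75,95]) if k.sum() else '')
print(observe()['tcp_pos'])
E
```

```text
red 212 (516.7, -344.5, 16.3, array([ 517.8, -343.7])) 0.14396634637193595
blue 225 (515.0, -264.3, 16.4, array([ 516.8, -263.9])) 0.14373950069576935
yel 262 (586.9, -305.1, 16.4, array([ 588.1, -304.9])) 0.14361089306055425
sl 129 (597.0, -55.7, 15.2, array([602.2, -55.7])) 0.10444772381582423
tin [0.47218283 0.30649135] 185
inside 65 [0.01097161 0.011882   0.01309914 0.01413906 0.01588437]
red 362 (514.5, -347.4, 17.2, array([ 515.1, -347.1])) 0.14375397125148953
blue 314 (514.2, -265.9, 16.2, array([ 514.7, -266.9])) 0.14338033309061288
yel 369 (585.2, -306.7, 17.0, array([ 585.9, -308.4])) 0.1430762285943311
sl 186 (594.6, -55.1, 16.0, array([595.6, -56.6])) 0.10462542409452097
tin [0.47  0.306] 0
inside 0 
[ 0.59475174 -0.05497012  0.16455216]
```

View pics/side2.png

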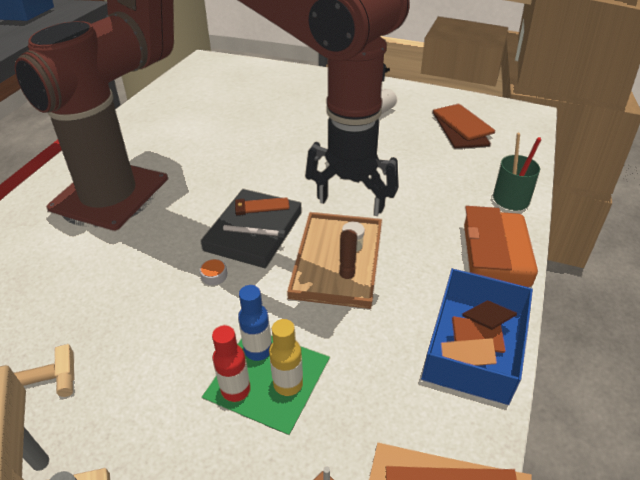

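Call:
play_rows(commands=[{"linear": [0, 0, -0.02], "delta_rot": [0, 0, 0], "hand": 1}, {"linear": [0.0005, 0.0005, -0.045], "delta_rot": [0, 0, 0], "hand": 1}, {"linear": [0.0005, 0.0005, -0.065], "delta_rot": [0, 0, 0], "hand": 1}, {"linear": [0.0005, 0.0005, -0.08], "delta_rot": [0, 0, 0], "hand": 1}, {"linear": [0.0005, 0.0005, -0.0825], "delta_rot": [0, 0, 0], "hand": 1}, {"linear": [0.0005, 0.0005, -0.0825], "delta_rot": [0, 0, 0], "hand": 0.8}, {"linear": [0.0005, 0.0005, -0.0825], "delta_rot": [0, 0, 0], "hand": 0.6}, {"linear": [0.0005, 0.0005, -0.0825], "delta_rot": [0, 0, 0], "hand": 0.45}], grip_force=30)

```text
time_s: 24.15
tcp_pos: [0.5966, -0.0536, 0.0842]
tool_rot: [0.001, 0.707, 0.707, 0.0]
ft_force: [0.8, 0.1, -0.6]
gripper_width: 0.0387
gripper_force: 0.0
```

Call:
play_rows(commands=[{"linear": [0, 0, 0], "delta_rot": [0, 0, 0], "hand": 0.3}, {"linear": [0, 0, 0], "delta_rot": [0, 0, 0], "hand": 0.2}, {"linear": [0, 0, 0], "delta_rot": [0, 0, 0], "hand": 0}, {"linear": [0, 0, 0], "delta_rot": [0, 0, 0], "hand": 0}, {"linear": [0, 0, 0], "delta_rot": [0, 0, 0], "hand": 0}, {"linear": [0, 0, 0], "delta_rot": [0, 0, 0], "hand": 0}, {"linear": [0, 0, 0], "delta_rot": [0, 0, 0], "hand": 0}, {"linear": [0, 0, 0], "delta_rot": [0, 0, 0], "hand": 0}])

```text
time_s: 25.15
tcp_pos: [0.5964, -0.0536, 0.084]
tool_rot: [0.0, 0.707, 0.707, 0.0]
ft_force: [-0.6, -0.1, 5.9]
gripper_width: 0.0292
gripper_force: 30.5
```

Call:
play_rows(commands=[{"linear": [0, 0, 0.015], "delta_rot": [0, 0, 0], "hand": 0}, {"linear": [0, 0, 0.04], "delta_rot": [0, 0, 0], "hand": 0}, {"linear": [0, 0, 0.07], "delta_rot": [0, 0, 0], "hand": 0}, {"linear": [-0.01, 0.01, 0.1], "delta_rot": [0, 0, 0], "hand": 0}, {"linear": [-0.025, 0.04, 0.11], "delta_rot": [0, 0, 0], "hand": 0}, {"linear": [-0.04, 0.08, 0.11], "delta_rot": [0, 0, 0], "hand": 0}, {"linear": [-0.055, 0.125, 0.11], "delta_rot": [0, 0, 0], "hand": 0}, {"linear": [-0.07, 0.17, 0.11], "delta_rot": [0, 0, 0], "hand": 0}])

```text
time_s: 26.15
tcp_pos: [0.5253, 0.1177, 0.1939]
tool_rot: [0.0, 0.707, 0.707, 0.0]
ft_force: [0.9, 0.8, -1.0]
gripper_width: 0.0291
gripper_force: 29.9
```

Call:
play_rows(commands=[{"linear": [-0.015, 0.045, 0], "delta_rot": [0, 0, 0], "hand": 0}, {"linear": [-0.03, 0.09, 0], "delta_rot": [0, 0, 0], "hand": 0}, {"linear": [-0.042, 0.13, 0], "delta_rot": [0, 0, 0], "hand": 0}, {"linear": [-0.052, 0.165, 0], "delta_rot": [0, 0, 0], "hand": 0}, {"linear": [-0.0555, 0.1885, 0], "delta_rot": [0, 0, 0], "hand": 0}, {"linear": [-0.0555, 0.1895, -0.01], "delta_rot": [0, 0, 0], "hand": 0}, {"linear": [-0.0555, 0.1895, -0.025], "delta_rot": [0, 0, 0], "hand": 0}, {"linear": [-0.0555, 0.1895, -0.035], "delta_rot": [0, 0, 0], "hand": 0}])

```text
time_s: 27.15
tcp_pos: [0.47, 0.3047, 0.1564]
tool_rot: [-0.0, 0.708, 0.707, -0.001]
ft_force: [0.5, -0.7, -1.3]
gripper_width: 0.0291
gripper_force: 30.0
```

```bash
python3 - <<'E'
from plant import *
from h import *
o=observe();print(o['tcp_pos'],o['ft_force'],o['gripper_width'])
g=get_image('scene')
cv2.imwrite('pics/sc3.png',cv2.resize(g['frame'][100:300,380:600,::-1],None,fx=3,fy=3))
E
```

```text
[0.46995404 0.30469441 0.15641872] [ 0.51381765 -0.67321769 -1.30940979] 0.029131975277906882
```

View pics/sc3.png

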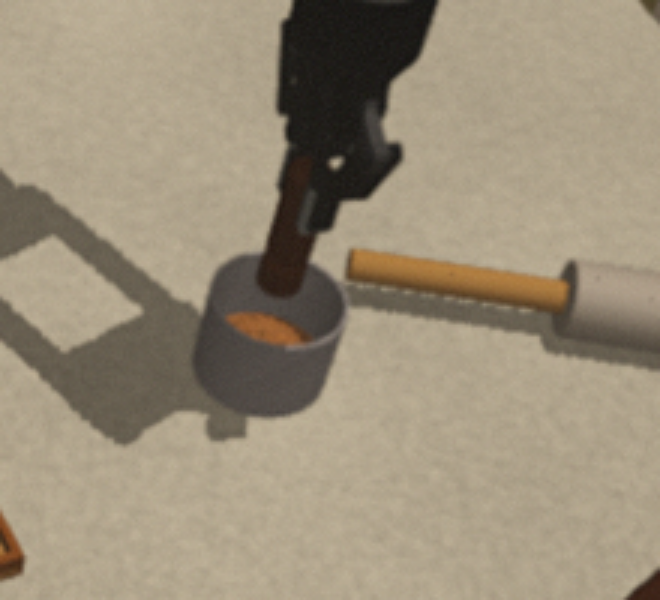

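Call:
play_rows(commands=[{"linear": [0, 0.0005, -0.01], "delta_rot": [0, 0, 0], "hand": 0}, {"linear": [0.001, 0.0005, -0.02], "delta_rot": [0, 0, 0], "hand": 0}, {"linear": [0.001, 0.0005, -0.03], "delta_rot": [0, 0, 0], "hand": 0}, {"linear": [0.001, 0.0005, -0.036], "delta_rot": [0, 0, 0], "hand": 0}, {"linear": [0.001, 0.0005, -0.039], "delta_rot": [0, 0, 0], "hand": 0}, {"linear": [0.001, 0.0005, -0.042], "delta_rot": [0, 0, 0], "hand": 0}, {"linear": [0.001, 0.0005, -0.045], "delta_rot": [0, 0, 0], "hand": 0}, {"linear": [0.001, 0.0005, -0.048], "delta_rot": [0, 0, 0], "hand": 0}])

```text
time_s: 28.2
tcp_pos: [0.4716, 0.3066, 0.1103]
tool_rot: [0.0, 0.707, 0.707, 0.0]
ft_force: [-0.4, 0.1, -0.6]
gripper_width: 0.0292
gripper_force: 29.9
```

Call:
play_rows(commands=[{"linear": [0, 0, -0.001], "delta_rot": [0, 0, 0], "hand": 0}, {"linear": [0, 0, -0.002], "delta_rot": [0, 0, 0], "hand": 0}, {"linear": [0, 0, -0.003], "delta_rot": [0, 0, 0], "hand": 0}, {"linear": [0, 0, -0.004], "delta_rot": [0, 0, 0], "hand": 0}, {"linear": [0, 0, -0.005], "delta_rot": [0, 0, 0], "hand": 0}, {"linear": [0, 0, -0.006], "delta_rot": [0, 0, 0], "hand": 0}, {"linear": [0, 0, -0.007], "delta_rot": [0, 0, 0], "hand": 0}, {"linear": [0, 0, -0.008], "delta_rot": [0, 0, 0], "hand": 0}])

```text
time_s: 29.2
tcp_pos: [0.4715, 0.3065, 0.1022]
tool_rot: [0.0, 0.707, 0.707, 0.0]
ft_force: [-0.4, -0.6, 0.3]
gripper_width: 0.0293
gripper_force: 29.9
```

Foot at about 28 mm, no contact yet; keep feeling downward.

Call:
play_rows(commands=[{"linear": [0, 0, -0.001], "delta_rot": [0, 0, 0], "hand": 0}, {"linear": [0, 0, -0.002], "delta_rot": [0, 0, 0], "hand": 0}, {"linear": [0, 0, -0.003], "delta_rot": [0, 0, 0], "hand": 0}, {"linear": [0, 0, -0.004], "delta_rot": [0, 0, 0], "hand": 0}, {"linear": [0, 0, -0.005], "delta_rot": [0, 0, 0], "hand": 0}, {"linear": [0, 0, -0.006], "delta_rot": [0, 0, 0], "hand": 0}, {"linear": [0, 0, -0.007], "delta_rot": [0, 0, 0], "hand": 0}, {"linear": [0, 0, -0.008], "delta_rot": [0, 0, 0], "hand": 0}])

```text
time_s: 30.2
tcp_pos: [0.4715, 0.3065, 0.0942]
tool_rot: [-0.0, 0.707, 0.707, -0.0]
ft_force: [-0.2, 0.2, -0.1]
gripper_width: 0.0289
gripper_force: 29.9
```

Call:
play_rows(commands=[{"linear": [0, 0, -0.0005], "delta_rot": [0, 0, 0], "hand": 0}, {"linear": [0, 0, -0.001], "delta_rot": [0, 0, 0], "hand": 0}, {"linear": [0, 0, -0.0015], "delta_rot": [0, 0, 0], "hand": 0}, {"linear": [0, 0, -0.002], "delta_rot": [0, 0, 0], "hand": 0}, {"linear": [0, 0, -0.0025], "delta_rot": [0, 0, 0], "hand": 0}, {"linear": [0, 0, -0.003], "delta_rot": [0, 0, 0], "hand": 0}, {"linear": [0, 0, -0.003], "delta_rot": [0, 0, 0], "hand": 0}, {"linear": [0, 0, -0.003], "delta_rot": [0, 0, 0], "hand": 0}])

```text
time_s: 31.2
tcp_pos: [0.4715, 0.3065, 0.0913]
tool_rot: [-0.0, 0.707, 0.707, -0.0]
ft_force: [0.0, 0.2, -0.7]
gripper_width: 0.0289
gripper_force: 29.9
```

Call:
play_rows(commands=[{"linear": [0, 0, -0.0005], "delta_rot": [0, 0, 0], "hand": 0}, {"linear": [0, 0, -0.001], "delta_rot": [0, 0, 0], "hand": 0}, {"linear": [0, 0, -0.0015], "delta_rot": [0, 0, 0], "hand": 0}, {"linear": [0, 0, -0.002], "delta_rot": [0, 0, 0], "hand": 0}, {"linear": [0, 0, -0.002], "delta_rot": [0, 0, 0], "hand": 0}, {"linear": [0, 0, -0.002], "delta_rot": [0, 0, 0], "hand": 0}, {"linear": [0, 0, -0.002], "delta_rot": [0, 0, 0], "hand": 0}, {"linear": [0, 0, -0.002], "delta_rot": [0, 0, 0], "hand": 0}])

```text
time_s: 32.2
tcp_pos: [0.4715, 0.3065, 0.0893]
tool_rot: [0.0, 0.707, 0.707, 0.0]
ft_force: [-0.7, -0.7, -0.9]
gripper_width: 0.0291
gripper_force: 29.9
```

Call:
play_rows(commands=[{"linear": [0, 0, -0.0005], "delta_rot": [0, 0, 0], "hand": 0}, {"linear": [0, 0, -0.001], "delta_rot": [0, 0, 0], "hand": 0}, {"linear": [0, 0, -0.0015], "delta_rot": [0, 0, 0], "hand": 0}, {"linear": [0, 0, -0.0015], "delta_rot": [0, 0, 0], "hand": 0}, {"linear": [0, 0, -0.0015], "delta_rot": [0, 0, 0], "hand": 0}, {"linear": [0, 0, -0.0015], "delta_rot": [0, 0, 0], "hand": 0}, {"linear": [0, 0, -0.0015], "delta_rot": [0, 0, 0], "hand": 0}, {"linear": [0, 0, -0.0015], "delta_rot": [0, 0, 0], "hand": 0}])

```text
time_s: 33.2
tcp_pos: [0.4715, 0.3065, 0.0878]
tool_rot: [0.0, 0.707, 0.707, -0.0]
ft_force: [0.3, -0.1, -1.8]
gripper_width: 0.0296
gripper_force: 29.9
```

Call:
play_rows(commands=[{"linear": [0, 0, -0.0005], "delta_rot": [0, 0, 0], "hand": 0}, {"linear": [0, 0, -0.001], "delta_rot": [0, 0, 0], "hand": 0}, {"linear": [0, 0, -0.0015], "delta_rot": [0, 0, 0], "hand": 0}, {"linear": [0, 0, -0.0015], "delta_rot": [0, 0, 0], "hand": 0}, {"linear": [0, 0, -0.0015], "delta_rot": [0, 0, 0], "hand": 0}, {"linear": [0, 0, -0.0015], "delta_rot": [0, 0, 0], "hand": 0}, {"linear": [0, 0, -0.0015], "delta_rot": [0, 0, 0], "hand": 0}, {"linear": [0, 0, -0.0015], "delta_rot": [0, 0, 0], "hand": 0}])

```text
time_s: 34.2
tcp_pos: [0.4716, 0.3067, 0.0872]
tool_rot: [-0.0, 0.707, 0.707, 0.0]
ft_force: [-3.0, 0.5, 6.9]
gripper_width: 0.0292
gripper_force: 31.0
```

Call:
play_rows(commands=[{"linear": [0, 0, 0.0005], "delta_rot": [0, 0, 0], "hand": 0.35}, {"linear": [0, 0, 0.0005], "delta_rot": [0, 0, 0], "hand": 0.5}, {"linear": [0, 0, 0.0005], "delta_rot": [0, 0, 0], "hand": 0.7}, {"linear": [0, 0, 0.0005], "delta_rot": [0, 0, 0], "hand": 0.8}, {"linear": [0, 0, 0.005], "delta_rot": [0, 0, 0], "hand": 0.8}, {"linear": [0, 0, 0.02], "delta_rot": [0, 0, 0], "hand": 0.9}, {"linear": [0, 0, 0.05], "delta_rot": [0, 0, 0], "hand": 1}, {"linear": [0, 0, 0.08], "delta_rot": [0, 0, 0], "hand": 1}])

```text
time_s: 35.2
tcp_pos: [0.4717, 0.3066, 0.1683]
tool_rot: [0.0, 0.707, 0.707, 0.0]
ft_force: [0.1, -0.4, -0.5]
gripper_width: 0.0853
gripper_force: 0.0
```

Call:
play_rows(commands=[{"linear": [0, 0, 0.03], "delta_rot": [0, 0, 0], "hand": 1}, {"linear": [0.01, -0.04, 0.04], "delta_rot": [0, 0, 0], "hand": 1}, {"linear": [0.02, -0.08, 0.04], "delta_rot": [0, 0, 0], "hand": 1}, {"linear": [0.03, -0.12, 0.04], "delta_rot": [0, 0, 0], "hand": 1}, {"linear": [0.04, -0.17, 0.04], "delta_rot": [0, 0, 0], "hand": 1}, {"linear": [0.05, -0.22, 0.04], "delta_rot": [0, 0, 0], "hand": 1}, {"linear": [0.06, -0.27, 0.04], "delta_rot": [0, 0, 0], "hand": 1}, {"linear": [0.07, -0.32, 0.04], "delta_rot": [0, 0, 0], "hand": 1}])

```text
time_s: 36.2
tcp_pos: [0.542, -0.0152, 0.2079]
tool_rot: [0.001, 0.707, 0.707, 0.001]
ft_force: [0.4, -0.6, -0.4]
gripper_width: 0.0855
gripper_force: 0.0
```

```bash
python3 - <<'E'
from plant import *
from h import *
o=observe();print(o['tcp_pos'])
g=get_image('scene');cv2.imwrite('pics/sc4.png',g['frame'][...,::-1])
P=cloud(g)
for n,xy,z in [('red',(.515,-.346),.144),('blue',(.515,-.266),.144),('yel',(.585,-.306),.144),('sl',(.4715,.3065),.108)]:
    m=(abs(P[...,2]-z)<.006)&(np.hypot(P[...,0]-xy[0],P[...,1]-xy[1])<.028)
    if m.sum()>5: print(n,m.sum(),circ(P[m]),np.median(P[m][:,2]))
E
```

```text
[ 0.54204808 -0.01520212  0.20792301]
red 214 (516.5, -345.2, 16.3, array([ 517.7, -343.8])) 0.14379816536352746
blue 228 (515.5, -264.3, 16.9, array([ 517. , -263.8])) 0.14367949185007534
yel 270 (587.4, -305.7, 17.0, array([ 588.4, -304.9])) 0.14343633960663116
sl 159 (473.8, 305.5, 15.6, array([474.7, 304.4])) 0.10661873052934012
```

View pics/sc4.png

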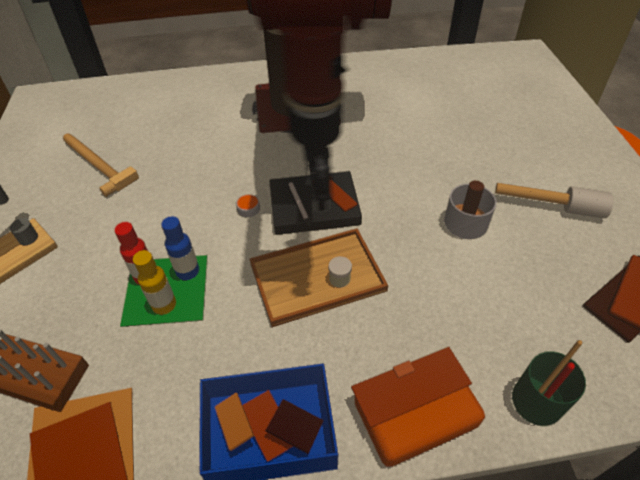

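Call:
play_rows(commands=[{"linear": [0.006, -0.04, 0], "delta_rot": [0, 0, 0], "hand": 1}, {"linear": [0.012, -0.08, 0], "delta_rot": [0, 0, 0], "hand": 1}, {"linear": [0.02, -0.13, 0], "delta_rot": [0, 0, 0], "hand": 1}, {"linear": [0.028, -0.18, 0], "delta_rot": [0, 0, 0], "hand": 1}, {"linear": [0.036, -0.23, 0], "delta_rot": [0, 0, 0], "hand": 1}, {"linear": [0.042, -0.27, 0], "delta_rot": [0, 0, 0], "hand": 1}, {"linear": [0.0435, -0.2915, 0], "delta_rot": [0, 0, 0], "hand": 1}, {"linear": [0.0435, -0.2915, -0.01], "delta_rot": [0, 0, 0], "hand": 1}], grip_force=35)

```text
time_s: 37.25
tcp_pos: [0.5854, -0.3061, 0.1974]
tool_rot: [0.001, 0.708, 0.707, 0.0]
ft_force: [0.7, -0.1, -0.6]
gripper_width: 0.0853
gripper_force: 0.0
```

Call:
play_rows(commands=[{"linear": [0, 0, -0.025], "delta_rot": [0, 0, 0], "hand": 1}, {"linear": [0, 0, -0.05], "delta_rot": [0, 0, 0], "hand": 1}, {"linear": [0, 0, -0.065], "delta_rot": [0, 0, 0], "hand": 1}, {"linear": [0, 0, -0.07], "delta_rot": [0, 0, 0], "hand": 1}, {"linear": [0, 0, -0.07], "delta_rot": [0, 0, 0], "hand": 0.8}, {"linear": [0, 0, -0.07], "delta_rot": [0, 0, 0], "hand": 0.6}, {"linear": [0, 0, -0.07], "delta_rot": [0, 0, 0], "hand": 0.4}, {"linear": [0, 0, -0.07], "delta_rot": [0, 0, 0], "hand": 0.2}])

```text
time_s: 38.25
tcp_pos: [0.5855, -0.3054, 0.1274]
tool_rot: [0.001, 0.707, 0.707, 0.0]
ft_force: [-2.1, 0.4, 3.0]
gripper_width: 0.0311
gripper_force: 34.9
```

Call:
play_rows(commands=[{"linear": [0, 0, 0], "delta_rot": [0, 0, 0], "hand": 0}, {"linear": [0, 0, 0], "delta_rot": [0, 0, 0], "hand": 0}, {"linear": [0, 0, 0], "delta_rot": [0, 0, 0], "hand": 0}, {"linear": [0, 0, 0], "delta_rot": [0, 0, 0], "hand": 0}, {"linear": [0, 0, 0], "delta_rot": [0, 0, 0], "hand": 0}, {"linear": [0, 0, 0.015], "delta_rot": [0, 0, 0], "hand": 0}, {"linear": [0, 0, 0.035], "delta_rot": [0, 0, 0], "hand": 0}, {"linear": [0, 0, 0.06], "delta_rot": [0, 0, 0], "hand": 0}])

```text
time_s: 39.25
tcp_pos: [0.5848, -0.3048, 0.1873]
tool_rot: [-0.0, 0.707, 0.707, -0.0]
ft_force: [-0.1, -0.4, -2.0]
gripper_width: 0.031
gripper_force: 35.0
```

Call:
play_rows(commands=[{"linear": [0, 0.03, 0], "delta_rot": [0, 0, 0], "hand": 0}, {"linear": [0, 0.07, 0], "delta_rot": [0, 0, 0], "hand": 0}, {"linear": [0, 0.11, 0], "delta_rot": [0, 0, 0], "hand": 0}, {"linear": [-0.02, 0.145, 0], "delta_rot": [0, 0, 0], "hand": 0}, {"linear": [-0.04, 0.185, 0], "delta_rot": [0, 0, 0], "hand": 0}, {"linear": [-0.055, 0.23, 0], "delta_rot": [0, 0, 0], "hand": 0}, {"linear": [-0.057, 0.275, 0], "delta_rot": [0, 0, 0], "hand": 0}, {"linear": [-0.057, 0.315, 0], "delta_rot": [0, 0, 0], "hand": 0}])

```text
time_s: 40.25
tcp_pos: [0.528, 0.0115, 0.1878]
tool_rot: [0.001, 0.707, 0.707, 0.001]
ft_force: [1.2, 0.2, -1.9]
gripper_width: 0.0311
gripper_force: 35.4
```

Call:
play_rows(commands=[{"linear": [0, 0.022, 0], "delta_rot": [0, 0, 0], "hand": 0}, {"linear": [0, 0.028, 0], "delta_rot": [0, 0, 0], "hand": 0}, {"linear": [0, 0.028, -0.01], "delta_rot": [0, 0, 0], "hand": 0}, {"linear": [0, 0.028, -0.025], "delta_rot": [0, 0, 0], "hand": 0}, {"linear": [0, 0.028, -0.037], "delta_rot": [0, 0, 0], "hand": 0}, {"linear": [0, 0.028, -0.045], "delta_rot": [0, 0, 0], "hand": 0}, {"linear": [0, 0.028, -0.049], "delta_rot": [0, 0, 0], "hand": 0}, {"linear": [0, 0.028, -0.051], "delta_rot": [0, 0, 0], "hand": 0}])

```text
time_s: 41.25
tcp_pos: [0.5281, 0.0379, 0.1352]
tool_rot: [-0.0, 0.707, 0.707, -0.0]
ft_force: [-0.1, -0.5, -1.5]
gripper_width: 0.0312
gripper_force: 35.4
```

Call:
play_rows(commands=[{"linear": [0, 0, -0.001], "delta_rot": [0, 0, 0], "hand": 0}, {"linear": [0, 0, -0.002], "delta_rot": [0, 0, 0], "hand": 0}, {"linear": [0, 0, -0.003], "delta_rot": [0, 0, 0], "hand": 0}, {"linear": [0, 0, -0.0035], "delta_rot": [0, 0, 0], "hand": 0}, {"linear": [0, 0, -0.0035], "delta_rot": [0, 0, 0], "hand": 0}, {"linear": [0, 0, -0.0035], "delta_rot": [0, 0, 0], "hand": 0}, {"linear": [0, 0, -0.0035], "delta_rot": [0, 0, 0], "hand": 0}, {"linear": [0, 0, -0.0035], "delta_rot": [0, 0, 0], "hand": 0}])

```text
time_s: 42.25
tcp_pos: [0.5286, 0.038, 0.1334]
tool_rot: [0.001, 0.707, 0.707, 0.0]
ft_force: [-3.7, 0.3, 7.4]
gripper_width: 0.0311
gripper_force: 36.4
```

Call:
play_rows(commands=[{"linear": [0, 0, 0.001], "delta_rot": [0, 0, 0], "hand": 0.5}, {"linear": [0, 0, 0.001], "delta_rot": [0, 0, 0], "hand": 0.8}, {"linear": [0, 0, 0.001], "delta_rot": [0, 0, 0], "hand": 1}, {"linear": [0, 0, 0.001], "delta_rot": [0, 0, 0], "hand": 1}, {"linear": [0, 0, 0.01], "delta_rot": [0, 0, 0], "hand": 1}, {"linear": [0, 0, 0.03], "delta_rot": [0, 0, 0], "hand": 1}, {"linear": [0, 0, 0.06], "delta_rot": [0, 0, 0], "hand": 1}, {"linear": [0, 0, 0.08], "delta_rot": [0, 0, 0], "hand": 1}])

```text
time_s: 43.25
tcp_pos: [0.5286, 0.038, 0.214]
tool_rot: [0.001, 0.707, 0.707, 0.001]
ft_force: [0.0, -0.8, 0.6]
gripper_width: 0.0854
gripper_force: 0.0
```

Call:
play_rows(commands=[{"linear": [-0.001, -0.04, 0], "delta_rot": [0, 0, 0], "hand": 1}, {"linear": [-0.003, -0.09, 0], "delta_rot": [0, 0, 0], "hand": 1}, {"linear": [-0.005, -0.14, 0], "delta_rot": [0, 0, 0], "hand": 1}, {"linear": [-0.008, -0.19, 0], "delta_rot": [0, 0, 0], "hand": 1}, {"linear": [-0.01, -0.24, 0], "delta_rot": [0, 0, 0], "hand": 1}, {"linear": [-0.0125, -0.285, 0], "delta_rot": [0, 0, 0], "hand": 1}, {"linear": [-0.0125, -0.304, 0], "delta_rot": [0, 0, 0], "hand": 1}, {"linear": [-0.0125, -0.304, -0.01], "delta_rot": [0, 0, 0], "hand": 1}])

```text
time_s: 44.25
tcp_pos: [0.516, -0.267, 0.2026]
tool_rot: [0.001, 0.708, 0.706, 0.0]
ft_force: [-0.4, 0.2, -0.3]
gripper_width: 0.0854
gripper_force: 0.0
```

Call:
play_rows(commands=[{"linear": [0, 0, -0.025], "delta_rot": [0, 0, 0], "hand": 1}, {"linear": [0, 0, -0.05], "delta_rot": [0, 0, 0], "hand": 1}, {"linear": [0, 0, -0.07], "delta_rot": [0, 0, 0], "hand": 1}, {"linear": [0, 0, -0.0745], "delta_rot": [0, 0, 0], "hand": 1}, {"linear": [0, 0, -0.0745], "delta_rot": [0, 0, 0], "hand": 0.8}, {"linear": [0, 0, -0.0745], "delta_rot": [0, 0, 0], "hand": 0.6}, {"linear": [0, 0, -0.0745], "delta_rot": [0, 0, 0], "hand": 0.4}, {"linear": [0, 0, -0.0745], "delta_rot": [0, 0, 0], "hand": 0.2}])

```text
time_s: 45.25
tcp_pos: [0.5158, -0.2665, 0.1284]
tool_rot: [0.001, 0.707, 0.707, -0.0]
ft_force: [-1.9, -0.8, 4.7]
gripper_width: 0.0309
gripper_force: 34.6
```

Call:
play_rows(commands=[{"linear": [0, 0, 0], "delta_rot": [0, 0, 0], "hand": 0}, {"linear": [0, 0, 0], "delta_rot": [0, 0, 0], "hand": 0}, {"linear": [0, 0, 0], "delta_rot": [0, 0, 0], "hand": 0}, {"linear": [0, 0, 0], "delta_rot": [0, 0, 0], "hand": 0}, {"linear": [0, 0, 0], "delta_rot": [0, 0, 0], "hand": 0}, {"linear": [0, 0, 0.015], "delta_rot": [0, 0, 0], "hand": 0}, {"linear": [0, 0, 0.035], "delta_rot": [0, 0, 0], "hand": 0}, {"linear": [0, 0, 0.06], "delta_rot": [0, 0, 0], "hand": 0}])

```text
time_s: 46.25
tcp_pos: [0.5154, -0.2659, 0.1886]
tool_rot: [-0.0, 0.707, 0.707, 0.0]
ft_force: [0.4, -0.9, -3.0]
gripper_width: 0.0308
gripper_force: 35.0
```

Call:
play_rows(commands=[{"linear": [0.002, 0.03, 0], "delta_rot": [0, 0, 0], "hand": 0}, {"linear": [0.006, 0.07, 0], "delta_rot": [0, 0, 0], "hand": 0}, {"linear": [0.01, 0.11, 0], "delta_rot": [0, 0, 0], "hand": 0}, {"linear": [0.015, 0.15, 0], "delta_rot": [0, 0, 0], "hand": 0}, {"linear": [0.02, 0.19, 0], "delta_rot": [0, 0, 0], "hand": 0}, {"linear": [0.024, 0.225, 0], "delta_rot": [0, 0, 0], "hand": 0}, {"linear": [0.024, 0.242, 0], "delta_rot": [0, 0, 0], "hand": 0}, {"linear": [0.024, 0.242, 0], "delta_rot": [0, 0, 0], "hand": 0}])

```text
time_s: 47.25
tcp_pos: [0.5396, -0.0234, 0.188]
tool_rot: [0.0, 0.706, 0.708, 0.0]
ft_force: [-0.2, -0.8, -2.1]
gripper_width: 0.0313
gripper_force: 35.1
```

Call:
play_rows(commands=[{"linear": [0, 0, -0.015], "delta_rot": [0, 0, 0], "hand": 0}, {"linear": [0, 0, -0.03], "delta_rot": [0, 0, 0], "hand": 0}, {"linear": [0, 0, -0.042], "delta_rot": [0, 0, 0], "hand": 0}, {"linear": [0, 0, -0.048], "delta_rot": [0, 0, 0], "hand": 0}, {"linear": [0, 0, -0.051], "delta_rot": [0, 0, 0], "hand": 0}, {"linear": [0, 0, -0.052], "delta_rot": [0, 0, 0], "hand": 0}, {"linear": [0, 0, -0.053], "delta_rot": [0, 0, 0], "hand": 0}, {"linear": [0, 0, -0.0535], "delta_rot": [0, 0, 0], "hand": 0}])

```text
time_s: 48.25
tcp_pos: [0.5398, -0.024, 0.1344]
tool_rot: [0.0, 0.707, 0.707, 0.0]
ft_force: [-1.6, 0.0, 1.1]
gripper_width: 0.0308
gripper_force: 35.5
```

Call:
play_rows(commands=[{"linear": [0, 0, -0.0005], "delta_rot": [0, 0, 0], "hand": 0}, {"linear": [0, 0, -0.0005], "delta_rot": [0, 0, 0], "hand": 0}, {"linear": [0, 0, -0.0005], "delta_rot": [0, 0, 0], "hand": 0}, {"linear": [0, 0, -0.0005], "delta_rot": [0, 0, 0], "hand": 0}, {"linear": [0, 0, -0.0005], "delta_rot": [0, 0, 0], "hand": 0}, {"linear": [0, 0, -0.0005], "delta_rot": [0, 0, 0], "hand": 0}, {"linear": [0, 0, -0.0005], "delta_rot": [0, 0, 0], "hand": 0}, {"linear": [0, 0, -0.0005], "delta_rot": [0, 0, 0], "hand": 0}])

```text
time_s: 49.25
tcp_pos: [0.54, -0.0241, 0.1343]
tool_rot: [0.0, 0.707, 0.707, 0.0]
ft_force: [-2.4, 0.5, 5.3]
gripper_width: 0.0312
gripper_force: 35.9
```

Contact; release and go to red (mat TCP 0.5155, -0.346).

Call:
play_rows(commands=[{"linear": [0, 0, 0.0005], "delta_rot": [0, 0, 0], "hand": 0.5}, {"linear": [0, 0, 0.0005], "delta_rot": [0, 0, 0], "hand": 0.8}, {"linear": [0, 0, 0.0005], "delta_rot": [0, 0, 0], "hand": 1}, {"linear": [0, 0, 0.0005], "delta_rot": [0, 0, 0], "hand": 1}, {"linear": [0, 0, 0.01], "delta_rot": [0, 0, 0], "hand": 1}, {"linear": [0, 0, 0.03], "delta_rot": [0, 0, 0], "hand": 1}, {"linear": [0, 0, 0.06], "delta_rot": [0, 0, 0], "hand": 1}, {"linear": [0, 0, 0.08], "delta_rot": [0, 0, 0], "hand": 1}])

```text
time_s: 50.25
tcp_pos: [0.5402, -0.0241, 0.2156]
tool_rot: [0.001, 0.707, 0.707, 0.001]
ft_force: [0.3, -0.5, -0.4]
gripper_width: 0.0857
gripper_force: 0.0
```

Call:
play_rows(commands=[{"linear": [-0.003, -0.045, 0], "delta_rot": [0, 0, 0], "hand": 1}, {"linear": [-0.006, -0.095, 0], "delta_rot": [0, 0, 0], "hand": 1}, {"linear": [-0.01, -0.145, 0], "delta_rot": [0, 0, 0], "hand": 1}, {"linear": [-0.014, -0.195, 0], "delta_rot": [0, 0, 0], "hand": 1}, {"linear": [-0.018, -0.245, 0], "delta_rot": [0, 0, 0], "hand": 1}, {"linear": [-0.022, -0.295, 0], "delta_rot": [0, 0, 0], "hand": 1}, {"linear": [-0.024, -0.3225, 0], "delta_rot": [0, 0, 0], "hand": 1}, {"linear": [-0.024, -0.3225, -0.01], "delta_rot": [0, 0, 0], "hand": 1}])

```text
time_s: 51.25
tcp_pos: [0.5157, -0.3485, 0.2042]
tool_rot: [0.001, 0.708, 0.706, 0.0]
ft_force: [0.1, 0.1, -0.9]
gripper_width: 0.0851
gripper_force: 0.0
```

Call:
play_rows(commands=[{"linear": [0, 0.0005, -0.025], "delta_rot": [0, 0, 0], "hand": 1}, {"linear": [0, 0.0005, -0.05], "delta_rot": [0, 0, 0], "hand": 1}, {"linear": [0, 0.0005, -0.07], "delta_rot": [0, 0, 0], "hand": 1}, {"linear": [0, 0.0005, -0.076], "delta_rot": [0, 0, 0], "hand": 1}, {"linear": [0, 0.0005, -0.076], "delta_rot": [0, 0, 0], "hand": 0.8}, {"linear": [0, 0.0005, -0.076], "delta_rot": [0, 0, 0], "hand": 0.6}, {"linear": [0, 0.0005, -0.076], "delta_rot": [0, 0, 0], "hand": 0.4}, {"linear": [0, 0.0005, -0.076], "delta_rot": [0, 0, 0], "hand": 0.2}])

```text
time_s: 52.25
tcp_pos: [0.5158, -0.3466, 0.1285]
tool_rot: [0.001, 0.707, 0.707, -0.0]
ft_force: [-1.9, -0.3, 4.3]
gripper_width: 0.0311
gripper_force: 34.7
```

Call:
play_rows(commands=[{"linear": [0, 0, 0], "delta_rot": [0, 0, 0], "hand": 0}, {"linear": [0, 0, 0], "delta_rot": [0, 0, 0], "hand": 0}, {"linear": [0, 0, 0], "delta_rot": [0, 0, 0], "hand": 0}, {"linear": [0, 0, 0], "delta_rot": [0, 0, 0], "hand": 0}, {"linear": [0, 0, 0], "delta_rot": [0, 0, 0], "hand": 0}, {"linear": [0, 0, 0.015], "delta_rot": [0, 0, 0], "hand": 0}, {"linear": [0, 0, 0.035], "delta_rot": [0, 0, 0], "hand": 0}, {"linear": [0, 0, 0.06], "delta_rot": [0, 0, 0], "hand": 0}])

```text
time_s: 53.25
tcp_pos: [0.5154, -0.3458, 0.1885]
tool_rot: [-0.0, 0.707, 0.707, 0.0]
ft_force: [-0.1, -1.2, -1.5]
gripper_width: 0.0308
gripper_force: 35.1
```

Call:
play_rows(commands=[{"linear": [0.004, 0.03, 0], "delta_rot": [0, 0, 0], "hand": 0}, {"linear": [0.01, 0.07, 0], "delta_rot": [0, 0, 0], "hand": 0}, {"linear": [0.016, 0.115, 0], "delta_rot": [0, 0, 0], "hand": 0}, {"linear": [0.022, 0.16, 0], "delta_rot": [0, 0, 0], "hand": 0}, {"linear": [0.028, 0.205, 0], "delta_rot": [0, 0, 0], "hand": 0}, {"linear": [0.034, 0.24, 0], "delta_rot": [0, 0, 0], "hand": 0}, {"linear": [0.036, 0.261, 0], "delta_rot": [0, 0, 0], "hand": 0}, {"linear": [0.036, 0.261, 0], "delta_rot": [0, 0, 0], "hand": 0}])

```text
time_s: 54.25
tcp_pos: [0.5518, -0.0841, 0.188]
tool_rot: [0.0, 0.706, 0.708, 0.0]
ft_force: [-0.5, 0.1, -1.0]
gripper_width: 0.0307
gripper_force: 35.1
```

Call:
play_rows(commands=[{"linear": [0, 0, -0.015], "delta_rot": [0, 0, 0], "hand": 0}, {"linear": [0, 0, -0.03], "delta_rot": [0, 0, 0], "hand": 0}, {"linear": [0, 0, -0.042], "delta_rot": [0, 0, 0], "hand": 0}, {"linear": [0, 0, -0.048], "delta_rot": [0, 0, 0], "hand": 0}, {"linear": [0, 0, -0.051], "delta_rot": [0, 0, 0], "hand": 0}, {"linear": [0, 0, -0.052], "delta_rot": [0, 0, 0], "hand": 0}, {"linear": [0, 0, -0.053], "delta_rot": [0, 0, 0], "hand": 0}, {"linear": [0, 0, -0.0535], "delta_rot": [0, 0, 0], "hand": 0}])

```text
time_s: 55.25
tcp_pos: [0.5519, -0.0851, 0.1345]
tool_rot: [0.0, 0.707, 0.707, 0.0]
ft_force: [-1.4, 0.5, 2.2]
gripper_width: 0.0304
gripper_force: 35.6
```

Call:
play_rows(commands=[{"linear": [0, 0, -0.0005], "delta_rot": [0, 0, 0], "hand": 0}, {"linear": [0, 0, -0.0005], "delta_rot": [0, 0, 0], "hand": 0}, {"linear": [0, 0, -0.0005], "delta_rot": [0, 0, 0], "hand": 0}, {"linear": [0, 0, -0.0005], "delta_rot": [0, 0, 0], "hand": 0}, {"linear": [0, 0, -0.0005], "delta_rot": [0, 0, 0], "hand": 0}, {"linear": [0, 0, -0.0005], "delta_rot": [0, 0, 0], "hand": 0}, {"linear": [0, 0, -0.0005], "delta_rot": [0, 0, 0], "hand": 0}, {"linear": [0, 0, -0.0005], "delta_rot": [0, 0, 0], "hand": 0}])

```text
time_s: 56.25
tcp_pos: [0.552, -0.0852, 0.1345]
tool_rot: [0.001, 0.707, 0.707, 0.0]
ft_force: [-1.6, 0.9, 5.7]
gripper_width: 0.0305
gripper_force: 35.9
```

Call:
play_rows(commands=[{"linear": [0, 0, 0.0005], "delta_rot": [0, 0, 0], "hand": 0.5}, {"linear": [0, 0, 0.0005], "delta_rot": [0, 0, 0], "hand": 0.8}, {"linear": [0, 0, 0.0005], "delta_rot": [0, 0, 0], "hand": 1}, {"linear": [0, 0, 0.0005], "delta_rot": [0, 0, 0], "hand": 1}, {"linear": [0, 0, 0.01], "delta_rot": [0, 0, 0], "hand": 1}, {"linear": [0, 0, 0.03], "delta_rot": [0, 0, 0], "hand": 1}, {"linear": [0, 0, 0.06], "delta_rot": [0, 0, 0], "hand": 1}, {"linear": [0, 0, 0.1], "delta_rot": [0, 0, 0], "hand": 1}])

```text
time_s: 57.25
tcp_pos: [0.5509, -0.0848, 0.234]
tool_rot: [-0.001, 0.707, 0.707, -0.0]
ft_force: [1.0, 0.1, 0.4]
gripper_width: 0.0854
gripper_force: 0.0
```

Call:
play_rows(commands=[{"linear": [0, -0.02, 0.03], "delta_rot": [0, 0, 0], "hand": 1}, {"linear": [0, -0.05, 0.03], "delta_rot": [0, 0, 0], "hand": 1}, {"linear": [0, -0.09, 0.03], "delta_rot": [0, 0, 0], "hand": 1}, {"linear": [0, -0.12, 0.03], "delta_rot": [0, 0, 0], "hand": 1}, {"linear": [0, -0.15, 0.03], "delta_rot": [0, 0, 0], "hand": 1}, {"linear": [0, -0.15, 0.03], "delta_rot": [0, 0, 0], "hand": 1}, {"linear": [0, -0.15, 0.03], "delta_rot": [0, 0, 0], "hand": 1}, {"linear": [0, -0.15, 0.03], "delta_rot": [0, 0, 0], "hand": 1}])

```text
time_s: 58.25
tcp_pos: [0.5516, -0.234, 0.2635]
tool_rot: [-0.0, 0.707, 0.707, 0.0]
ft_force: [0.2, 0.4, -0.3]
gripper_width: 0.0854
gripper_force: 0.0
```

```bash
python3 - <<'E'
from plant import *
from h import *
g=get_image('scene');cv2.imwrite('pics/sc5.png',g['frame'][...,::-1])
for g in (g,get_image('side')):
  P=cloud(g)
  for n,xy,z in [('red',(.5513,-.085),.15),('blue',(.539,-.023),.15),('yel',(.528,.038),.15),('sl',(.4715,.3065),.108)]:
    m=(abs(P[...,2]-z)<.006)&(np.hypot(P[...,0]-xy[0],P[...,1]-xy[1])<.028)
    if m.sum()>5: print(n,m.sum(),circ(P[m]),np.median(P[m][:,2]))
E
```

```text
red 240 (552.3, -84.1, 16.8, array([554.1, -84.1])) 0.14946150244439965
blue 225 (539.2, -22.0, 16.7, array([541.7, -22.5])) 0.14955591876170737
yel 215 (530.2, 36.9, 16.4, array([532.2,  36.9])) 0.14946568513040714
sl 156 (471.8, 305.8, 17.6, array([474.7, 304.4])) 0.10675476022090796
red 115 (554.8, -85.5, 15.2, array([558.6, -86.4])) 0.14945215831598835
yel 85 (535.2, 38.2, 16.1, array([537.2,  37.2])) 0.14944937126882007
sl 94 (472.9, 302.3, 16.9, array([470.7, 301.9])) 0.10725267922976289
```

View pics/sc5.png

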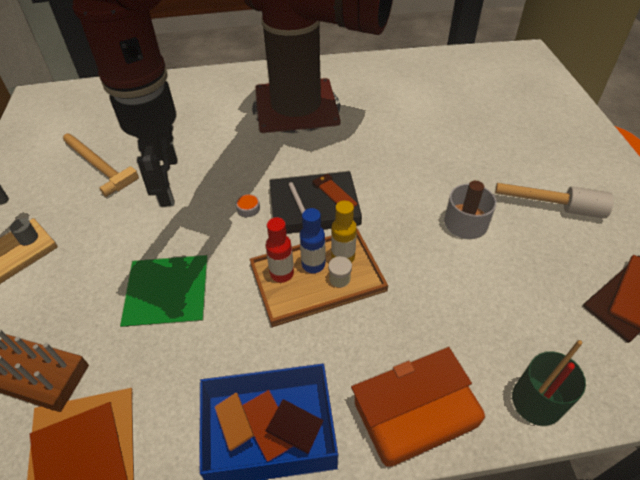

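All three bottles are back in their places (caps at pixels 277,225, 312,215 and 345,208). The slicker stands in the tin, and the jar and wax tin haven't moved.

```bash
python3 -c "
from plant import *
print(finish_job())"
```

```text
the job is handed in; nothing more can be done
None
```

I handed the job in at about 58 s: the final pictures show the slicker upright in the tin, all three bottles within a few millimetres of where they started, and the jar and wax tin undisturbed; the judge gave no verdict.

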